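Set up the telescopic work light

ROBOT

A 7-joint arm with a two-finger parallel gripper is mounted at the origin on the work surface. World frame = base frame: x ahead of the robot, y to its left, z up, the work surface at z = 0. Lengths are in m, angles in rad, forces in N, time in s.
With the tool pointing down it reaches from about 0.4 to 0.875 m from the base axis. Payload 6.5 kg.
Tool frame: the origin (TCP) lies on the centre line of the jaws, within the pads' length; the fingertips stand 17 mm ahead of it and the grasp point (between the pads) lies 2 mm behind it; x points along the fingers, z is the direction in which the jaws open and shut, and the axes are right-handed (so a half turn about x gives the same grasp; the last joint's range is limited). The gripper opens to 88 mm and grips with 3 to 60 N. Pads are 18 mm wide; open, the fingers measure 123 mm over their backs; the gripper's body (75 mm by 187 mm) begins 45 mm behind the grasp point.
Start: joints at [1.229, 0.536, -0.004, 1.538, 0.003, 1.067, -0.071], TCP at [0.177, -0.625, 0.256] pointing down, gripper open.
Joint ranges: [-2.7, 2.7], [-0.37, 2.16], [-1.27, 1.26], [0.24, 2.4], [-1.31, 4.45], [0.19, 1.91], [-2.76, 2.76]. Speed limits (rad/s): [2.39, 2.39, 3.14, 3.14, 3.14, 3.14, 3.14].

INTERFACE

Orientations are given as a unit quaternion [x, y, z, w].
In Python, from station import read_state, camera, job_done gives the robot as it stands. The module is installed in compiled form; this text tells all that it offers.
- The arm moves only by the shell command python3 -m handwheel 'ROWS' [FORCE]. ROWS is JSON, a list of rows, each a list of 7 numbers: the shift along the tool's x, y, z in cm, then the turn, a rotation vector about the tool's x, y, z in rad, then the finger opening in cm, from 0 to 8.81. In form: [[x, y, z, wx, wy, wz, claw], ...]. A call has 1 to 10 rows; each row is the pose to reach, as a shift and turn from the pose commanded when the call began, along the tool's axes at that moment; what a row does not reach only later rows make up. A row lasts 1/10 s, in which the tool goes at most 50 mm and 8.59 degrees, less where a joint would pass 70% of its speed; a pose out of reach is approached as far as the arm can. A call with a gripper value outside its range is refused whole. The fingers move at their own pace and stop on an object; FORCE is the grip in N (left out, the last holds). Time passes only in rows, so rows that repeat a pose let the fingers close. It gives the time, the measured TCP pose, the force and the opening at its end, in the units of the state.
- read_state(): the state, without advancing time (a new reading comes with each control period).
- camera(name): name is "side" or "top" or "wrist"; returns a dict with "frame" (400x640x3 uint8, red, green, blue), "fx", "fy", "cx", "cy" (pixels), "dist" ([k1, k2, p1, p2, k3] as OpenCV has them; the pictures are not rectified), "R" (3x3) and "t" (3): a world point X has camera coordinates R X + t; the wrist camera has in their place "T_tool_cam" (4x4, takes a point from camera to tool coordinates, whose origin is the TCP and whose axes are the tool frame's). Camera axes: x right, y down, z forward; pixel columns grow to the right and rows downward; lengths in m; the calibration is good to about 2 mm. A picture is of the moment at which its call begins: read the wrist's pose just before it. There is no depth.
- job_done(): hands the job in, once; it reports no verdict.
The state is a dict: "time": time; "joints": joint angles; "qvel": joint speeds; "joint_torque": joint torques, N m; "eef_pos": TCP position; "orientation": TCP orientation; "wrist_force": force on the tool from outside, world axes, zero at the start; "moment": the same for the moment, N m; "grip_width": finger opening in m.
Only numpy, scipy, OpenCV 4.12 (cv2) and the standard library are available. Lean on these libraries where they do the work, as an engineer would, in place of code of your own. Each camera call takes 0.05 s, during which the arm holds its last target.

TASK

Get the work light on the bench ready for the job in front of it: squeeze the two catch buttons on the sides of its neck together so that the head comes free, draw the head straight up until the mast's lock pin clicks out, and let go, so that the mast stays up by itself. Switch the lamp on as well, by pressing down the raised end of the rocker on its base. Leave the other things on the bench where they are.

Things in the scene. Friction and masses are not known exactly. Their poses are not given: they have to be found in the camera images.
- lamp: Base of a cordless telescopic work light: grey plastic box, heavy, does not move. Origin on the bench under the mast's axis, z up, +x the way it shines. With its rubber corners x -123 to +83, y +-83, deck 115 mm high; side rails reach y +-93 mm at 90 mm height. The rocker is on the deck's -x end. Round the mast stands an aluminium collar, x +-20, y +-36 mm, top 150 mm above the bench.
- mast (a joint): Height in m that mast and head are drawn up out of the base: 0 stowed, 0.108 end stop. Moves straight up with about 7 N (0.6 kg and rubbing). While a catch is hooked it goes up 2 mm and no more. Let go without the lock pin out, it sinks back until the catches rest on the collar.
- head_grip (a point): Middle of the lamp head's neck, on the mast's axis, midway between the catch buttons; 186 mm above the bench stowed, rises with the mast. Axes as the lamp's. Neck: black block 44 mm (x) by 40 mm (y), from 32 mm below to 20 mm above. The lamp panel (140 mm wide, 80 high, 30 thick) hangs on its +x side, 30 mm or more from the axis, tilted 0 to 0.3 rad, top at most 35 mm above this point.
- catch_left (a joint): How far in m the catch button on the neck's +y side is pushed in: 0 out, 0.008 fully in; spring, 3 N at first, 10 N fully in. A prong below it hooks outward under the collar's top edge and is free from 0.004 on. Both catches must be in at once; keep them in while drawing up. They spring out when let go.
- catch_right (a joint): The same for the catch button on the neck's -y side.
- catch_left_face (a point): Centre of the outer face of the +y catch button, a grey ribbed pad 30 mm wide (lamp x) and 24 mm high; 30 mm from the mast's axis when out, 22 mm when fully in, so 60 mm over both buttons when out and 44 mm when in. Moves with the button.
- catch_right_face (a point): The same on the -y side.
- lock_pin (a joint): How far in m the mast's spring lock pin stands out: 0 while it is hidden in the base, 0.011 when it has clicked out through the hole in the collar's -x face. It clicks out by itself when the mast is up by about 0.104; the mast then rests on it at about 0.103, and it takes the weight.
- lock_pin_tip (a point): Tip of the 8 mm steel lock pin. Clicked out, it stands 5 mm out of the collar's -x face, about 134 mm above the bench.
- rocker (a joint): Angle in rad of the black rocker switch on the deck: 0 off (its -x end stands up), 0.4 on (its -x end is down). Stays as it is left. Turning takes about 3.5 N at point rocker_end.
- rocker_end (a point): On top of the rocker's raised (-x) end, the place to press straight down: 93 mm from the mast's axis towards -x, 127 mm above the bench when off, about 5 mm lower when on. The rocker is 44 mm (x) by 26 mm (y), hinged 80 mm from the mast's axis.
- housing: Bystander: aluminium bearing housing, 100 mm square flange with a round hub, 56 mm high, loose. Origin under its centre.
- can: Bystander: white spray can with a black cap, 54 mm across, 160 mm high, loose. Origin under its centre.
- wrench: Bystander: steel open-ended spanner, 180 mm long, lying flat along its x. Loose. Origin under its middle.
- tray: Bystander: open black tray of bolts, 110 by 85 by 35 mm, loose. Origin under its centre.

How it is judged:
By the outcome, as a careful person would: the job done as asked, in the order asked, and still so for the second after the job is handed in, with the robot touching nothing.
It also fails if it takes over 45 s, if anything falls off the work surface, if the arm or the gripper's body presses on something with over 40 N, if the wrist force passes 120 N, or if a joint passes its speed limit or range.

## Working session

There is one attempt and no reset: what is moved stays moved. The work goes in short steps, Python scripts to look and compute and a shell command to move; the robot and the scene stay as the last step left them, time stands still between calls to the robot, and variables do not carry over. Pictures are saved under pics/ and viewed, and the job is handed in when it is done.

```bash
ls; mkdir -p pics
python3 - <<'E'
from station import read_state,camera
import cv2,numpy as np
s=read_state();print(s)
for n in ["side","top","wrist"]:
    c=camera(n);cv2.imwrite(f"pics/{n}0.png",c["frame"][:,:,::-1]);print(n,{k:(np.round(v,4).tolist()) for k,v in c.items() if k!="frame"})
E
```

```text
pics
{'time': 0.0, 'joints': array([ 1.22881408,  0.53719243, -0.00443303,  1.53886117,  0.00259101,
        1.06731325, -0.07122107]), 'qvel': array([-1.29521002e-04,  3.74546039e-04, -7.73470560e-04,  4.63484593e-04,
        1.32987689e-03,  6.59499537e-05,  7.88994678e-05]), 'joint_torque': array([ 2.89015736e-05, -5.70966804e+01,  9.90744978e-01, -2.51593119e+01,
       -5.62847452e-02,  1.80510274e-02,  1.67238859e-04]), 'eef_pos': array([ 0.17681801, -0.62487353,  0.25482675]), 'orientation': array([ 0.42685589,  0.56451402, -0.42617377,  0.56346596]), 'wrist_force': array([-0.5923448 ,  0.01353921,  0.20664671]), 'moment': array([-0.00303054, -0.02874837, -0.01855939]), 'grip_width': 0.08842731822626057}
side {'fx': 376.1143, 'fy': 376.1143, 'cx': 320.276, 'cy': 202.2258, 'dist': [-0.0074, 0.0, 0.0, 0.0, 0.0], 'R': [[-0.7704, -0.6373, 0.0163], [-0.3965, 0.459, -0.7951], [0.4992, -0.619, -0.6063]], 't': [0.492, 0.2911, 0.7371]}
top {'fx': 469.9243, 'fy': 469.9243, 'cx': 316.2009, 'cy': 192.5366, 'dist': [-0.0227, 0.0, 0.0, 0.0, 0.0], 'R': [[0.0282, -0.9995, 0.0113], [-0.9904, -0.0295, -0.1353], [0.1355, -0.0074, -0.9907]], 't': [0.0903, 0.5988, 1.3853]}
wrist {'fx': 318.5069, 'fy': 318.5069, 'cx': 325.1472, 'cy': 201.7456, 'dist': [-0.0361, 0.0, 0.0, 0.0, 0.0], 'T_tool_cam': [[0.0, -0.2882, 0.9576, -0.129], [-0.001, -0.9576, -0.2882, 0.0753], [1.0, -0.001, -0.0003, 0.0004], [0.0, 0.0, 0.0, 1.0]]}
```

View pics/side0.png

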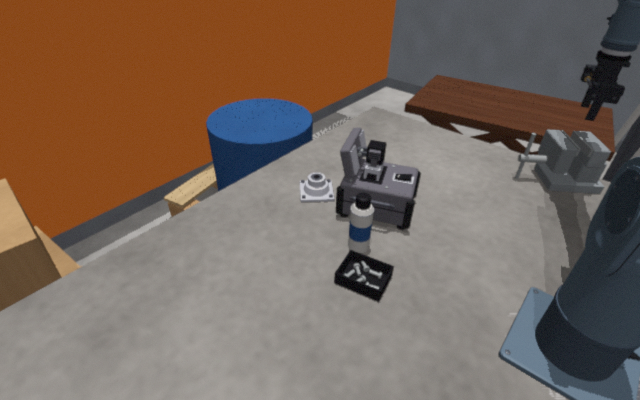

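View pics/top0.png

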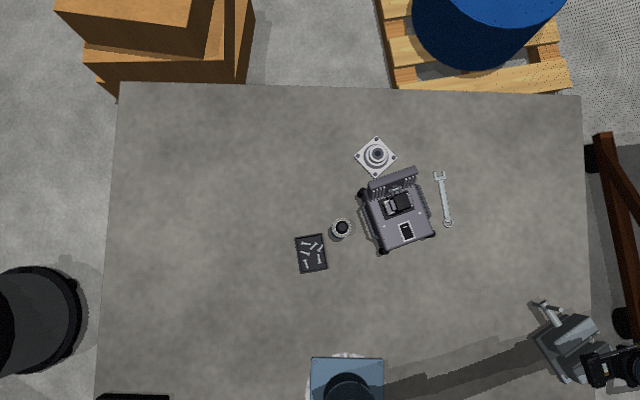

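View pics/wrist0.png

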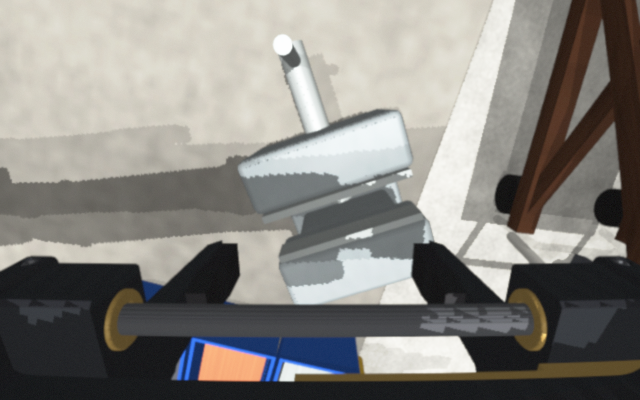

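The side and top views show the lamp near top (400,210), with its panel on the far side. The housing is at (376,154), the can at (341,229), the tray at (311,253) and the wrench at (443,198). I'll enlarge it.

Run:
```python
import cv2
a=cv2.imread("pics/top0.png")[150:270,330:470];cv2.imwrite("pics/topz.png",cv2.resize(a,None,fx=5,fy=5,interpolation=cv2.INTER_CUBIC))
a=cv2.imread("pics/side0.png")[120:240,290:430];cv2.imwrite("pics/sidez.png",cv2.resize(a,None,fx=5,fy=5,interpolation=cv2.INTER_CUBIC))
```

```text
(no output)
```

View pics/topz.png

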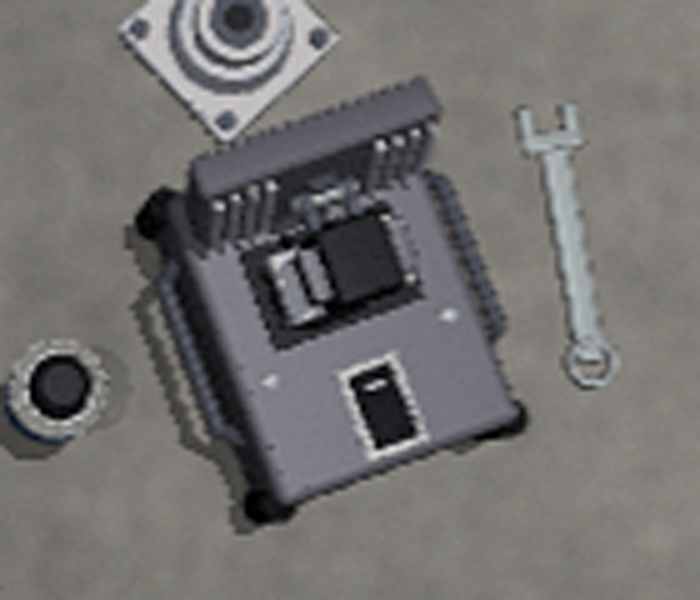

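View pics/sidez.png

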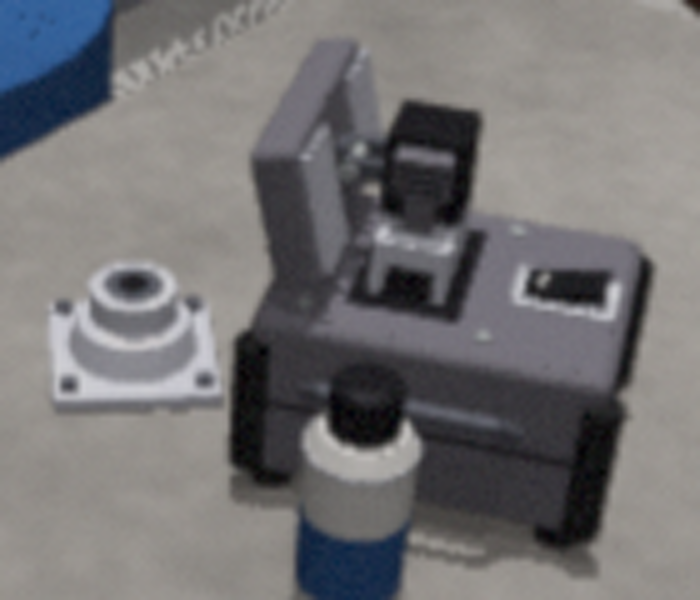

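```bash
cat > h.py <<'E'
import numpy as np,cv2
from station import camera,read_state
from scipy.spatial.transform import Rotation as Ro
def proj(c,X):
    X=np.atleast_2d(np.asarray(X,float));K=np.array([[c['fx'],0,c['cx']],[0,c['fy'],c['cy']],[0,0,1]])
    if 'R' in c: R,t=np.array(c['R']),np.array(c['t'])
    else: R,t=c['Rw'],c['tw']
    return cv2.projectPoints(X,cv2.Rodrigues(R)[0],t,K,np.array(c['dist']))[0][:,0]
def wrist():
    s=read_state();c=camera("wrist");T=np.eye(4);T[:3,:3]=Ro.from_quat(s['orientation']).as_matrix();T[:3,3]=s['eef_pos']
    M=np.linalg.inv(T@np.array(c['T_tool_cam']));c['Rw'],c['tw']=M[:3,:3].copy(),M[:3,3].copy();return c,s
def lamp2w(p,L):
    x,y,a=p;L=np.atleast_2d(L);R=np.array([[np.cos(a),-np.sin(a)],[np.sin(a),np.cos(a)]])
    return np.c_[L[:,:2]@R.T+[x,y],L[:,2]]
E
python3 - <<'E'
from h import *
from scipy.optimize import least_squares
t=camera("top");s=camera("side")
nt=lambda sx,sy:[.022*sx,.02*sy,.206]
obs=[(t,[(1,1),(1,-1),(-1,-1),(-1,1)],[(315,237),(390,205),(412,272),(338,306)],(330,150)),
(s,[(1,-1),(-1,-1),(-1,1),(1,1)],[(400,102),(482,112),(470,160),(388,148)],(290,120))]
def f(p):
    r=[]
    for c,k,px,o in obs:
        P=np.array([nt(*q) for q in k]+[[-.08,0,.118]]);
        U=np.array(px+[(383,407) if c is t else (570,288)])/5-.4+o
        r.append(proj(c,lamp2w(p,P))-U)
    return np.concatenate(r).ravel()
q=least_squares(f,[.6,-.15,.3],loss='soft_l1');print(q.x,np.round(f(q.x).reshape(-1,2),1))
p=q.x
for c,n in((t,'top'),(s,'side')):
    z=5;o=(330,150) if n=='top' else (290,120)
    im=cv2.imread(f"pics/{n}z.png")
    L=[[a,b,.115] for a in(-.123,.083) for b in(-.083,.083)]+[nt(a,b) for a in(1,-1) for b in (1,-1)]+[[a,b,.15] for a in(-.02,.02) for b in(-.036,.036)]+[[-.093,0,.127],[0,.03,.186],[0,-.03,.186]]
    for u in proj(c,lamp2w(p,L)):
        v=((u-o+.4)*5).astype(int);cv2.circle(im,tuple(map(int,v)),4,(0,0,255),-1)
    cv2.imwrite(f"pics/{n}fit.png",im)
E
```

```text
[ 0.55631452 -0.12156272  0.39712462] [[-0.6 -0.6]
 [-1.9  0.5]
 [ 0.   2.3]
 [ 1.1  0.9]
 [ 0.6  0. ]
 [-0.1 -0.6]
 [ 0.2 -0.1]
 [ 0.1 -2.4]
 [-0.7 -2.8]
 [-0.9  1. ]]
```

View pics/topfit.png

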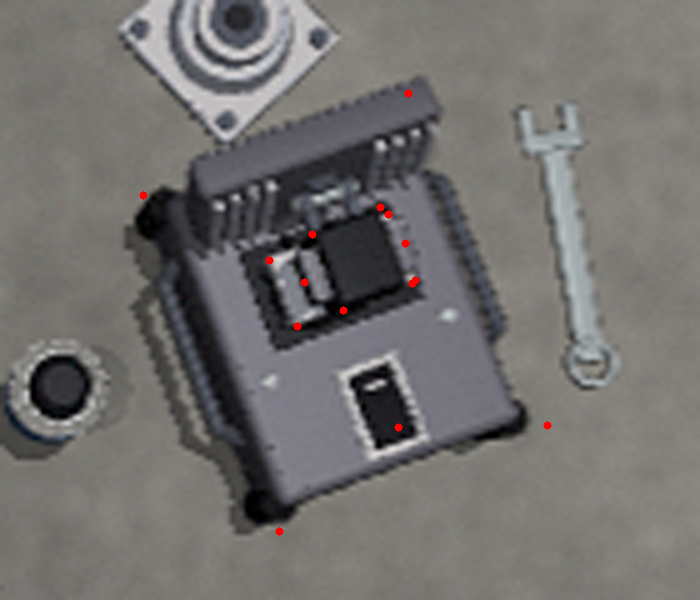

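View pics/sidefit.png

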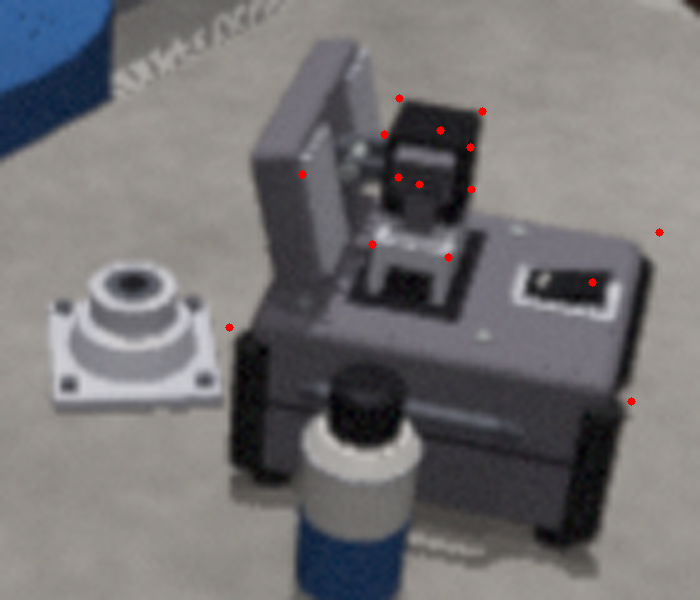

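```bash
cat >> h.py <<'E'
def goal(p,L,yaw_off=0):
    """tool x down, y=lamp -x, z=lamp +y ; TCP at lamp coords L -> shift(cm) rotvec from present measured pose"""
    a=p[2]+yaw_off;X=np.array([np.cos(a),np.sin(a),0]);Y=np.array([-np.sin(a),np.cos(a),0])
    Rg=np.c_[[0,0,-1],-X,Y];s=read_state();R0=Ro.from_quat(s['orientation']).as_matrix()
    d=R0.T@(lamp2w(p,L)[0]-s['eef_pos'])*100
    return np.round(d,2),np.round(Ro.from_matrix(R0.T@Rg).as_rotvec(),4)
E
python3 - <<'E'
from h import *
s=read_state();print(np.round(Ro.from_quat(s['orientation']).as_matrix(),3))
print(goal([.556,-.122,.35],[-.06,0,.40]))
E
```

```text
[[-0.     0.962  0.272]
 [ 0.001  0.272 -0.962]
 [-1.    -0.    -0.001]]
(array([-14.44,  44.19, -37.66]), array([3.0674e+00, 1.0000e-04, 1.2000e-03]))
```

```bash
sed -i 's/Rg=np.c_\[\[0,0,-1\],-X,Y\]/Rg=np.c_[[0,0,-1],X,-Y]/' h.py
python3 - <<'E'
from h import *
print(goal([.556,-.122,.35],[-.02,0,.36]))
E
```

```text
(array([-10.44,  48.18, -37.95]), array([-0.0742, -0.0008,  0.    ]))
```

```bash
python3 -m handwheel '[[-5,0,0,0,0,0,8.81],[-10.4,2,-2,0,0,0,8.81],[-10.4,10,-8,0,0,0,8.81],[-10.4,18,-14,0,0,0,8.81],[-10.4,26,-20.5,-0.03,0,0,8.81],[-10.4,34,-27,-0.05,0,0,8.81],[-10.4,42,-33,-0.074,0,0,8.81],[-10.4,48.2,-38,-0.074,0,0,8.81],[-10.4,48.2,-38,-0.074,0,0,8.81],[-10.4,48.2,-38,-0.074,0,0,8.81]]'; python3 -m handwheel '[[0,0,0,0,0,0,8.81]]'
python3 - <<'E'
from h import *
print(goal([.556,-.122,.35],[-.02,0,.36]))
E
```

```text
time: 1.25
eef_pos: [0.4257, -0.2812, 0.3589]
orientation: [0.405, 0.579, -0.405, 0.58]
wrist_force: [1.0, -0.4, 0.2]
grip_width: 0.0886
time: 1.35
eef_pos: [0.4292, -0.2761, 0.359]
orientation: [0.403, 0.582, -0.401, 0.582]
wrist_force: [-0.4, -0.8, -0.4]
grip_width: 0.0882
(array([-0.03, 15.31, -9.95]), array([ 0.0114, -0.0016, -0.0032]))
```

```bash
python3 -m handwheel '[[0,15.3,-9.9,0,0,0,8.81],[0,15.3,-9.9,0,0,0,8.81],[0,15.3,-9.9,0,0,0,8.81],[0,15.3,-9.9,0,0,0,8.81],[0,15.3,-9.9,0,0,0,8.81],[0,15.3,-9.9,0,0,0,8.81],[0,15.3,-9.9,0,0,0,8.81]]';  python3 - <<'E'
from h import *
print(goal([.556,-.122,.35],[-.02,0,.36]))
c,s=wrist();cv2.imwrite("pics/wrist1.png",c["frame"][:,:,::-1]);print(s['qvel'].max())
E
```

```text
time: 2.05
eef_pos: [0.5339, -0.1395, 0.3585]
orientation: [0.406, 0.579, -0.407, 0.579]
wrist_force: [0.3, 0.4, -0.8]
grip_width: 0.0881
(array([-0.15,  0.67, -0.89]), array([-0.0027,  0.0006,  0.0011]))
0.009133964406058457
```

View pics/wrist1.png

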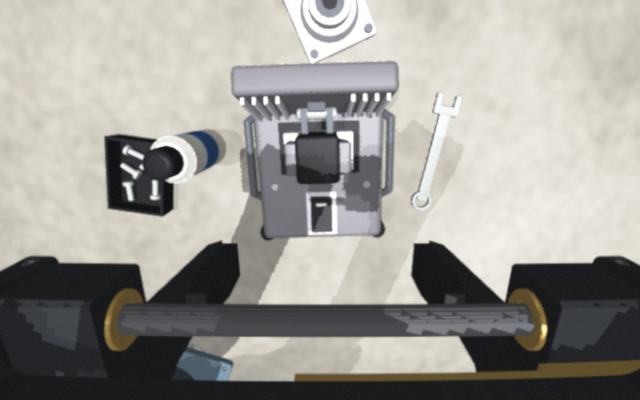

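Run:
```python
import cv2
a=cv2.imread("pics/wrist1.png")[50:250,220:410];cv2.imwrite("pics/w1z.png",cv2.resize(a,None,fx=3,fy=3,interpolation=cv2.INTER_CUBIC)[:600])
a=cv2.imread("pics/wrist1.png")[120:245,260:390];cv2.imwrite("pics/w1zz.png",cv2.resize(a,None,fx=4.8,fy=4.8,interpolation=cv2.INTER_CUBIC)[:600])
```

```text
(no output)
```

View pics/w1zz.png

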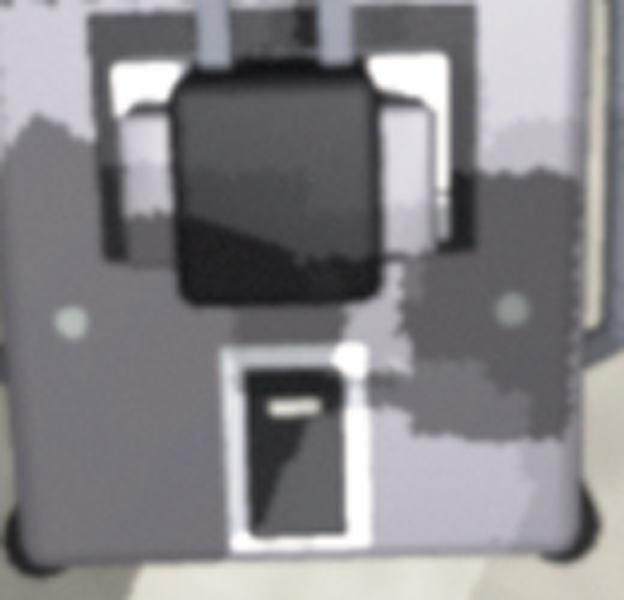

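Run:
```python
from h import *
from scipy.optimize import least_squares
c,_=wrist();t=camera("top");s=camera("side")
n=.206
P=np.array([[.022,.02,n],[.022,-.02,n],[-.022,-.02,n],[-.022,.02,n],[-.08,0,.118]])
U=np.array([(175,82),(378,82),(380,300),(183,303),(297,449)])
D=[(c,P,(U+.5)/4.8-.5+[260,120],1),
 (t,P,np.array([(318,240),(392,208),(414,272),(338,306),(383,407)])/5-.4+[330,150],1),
 (s,P,np.array([(390,150),(403,102),(482,112),(470,162),(568,288)])/5-.4+[290,120],1)]
for sel in ([0],[1],[2],[0,1,2]):
    f=lambda p:np.concatenate([(proj(D[i][0],lamp2w(p,D[i][1]))-D[i][2]).ravel() for i in sel])
    q=least_squares(f,[.55,-.12,.35],loss='soft_l1')
    print(sel,np.round(q.x,4),np.round(f(q.x).reshape(-1,2),1).tolist())
    if sel==[0]:p0=q.x
    # free height
    g=lambda p:np.concatenate([(proj(D[i][0],lamp2w(p[:3],D[i][1])+[0,0,p[3]])-D[i][2]).ravel() for i in sel])
    q2=least_squares(g,[*q.x,0],loss='soft_l1');print('  freez',np.round(q2.x,4))
im=cv2.imread("pics/w1zz.png")
L=[[a,b,.115] for a in(-.123,.083) for b in(-.083,.083)]+P.tolist()+[[a,b,.15] for a in(-.02,.02) for b in(-.036,.036)]+[[-.102,.013,.125],[-.102,-.013,.125],[a:=.015,.03,.198],[a,-.03,.198],[-a,.03,.198],[-a,-.03,.198]]
for u in proj(c,lamp2w(p0,L)):
    v=((u-[260,120]+.5)*4.8-.5).astype(int);cv2.circle(im,tuple(map(int,v)),4,(0,0,255),-1)
cv2.imwrite("pics/w1fit.png",im)
```

```text
[0] [ 0.559  -0.124   0.3712] [[-2.1, -1.0], [1.6, -2.2], [1.8, 1.6], [-1.2, 2.0], [-0.1, 0.1]]
  freez [ 0.556  -0.1247  0.3658 -0.0189]
[1] [ 0.5576 -0.1235  0.3458] [[-0.2, -2.1], [-1.0, -0.3], [0.1, 2.4], [1.3, 0.2], [-0.0, 0.1]]
  freez [ 0.5596 -0.1273  0.3466 -0.0192]
[2] [ 0.5524 -0.1172  0.4851] [[-0.2, -1.6], [-1.2, 0.7], [0.0, 0.6], [1.3, -2.0], [0.1, 0.8]]
  freez [ 0.5648 -0.1403  0.4584 -0.0146]
[0, 1, 2] [ 0.5582 -0.1238  0.3733] [[-2.7, -0.2], [1.0, -1.5], [1.3, 2.3], [-1.7, 2.8], [-0.3, 0.7], [-0.2, -2.1], [-1.2, -0.7], [0.4, 1.9], [1.7, 0.1], [0.8, -0.4], [-1.4, -3.8], [-0.6, -1.2], [0.2, -0.5], [-0.3, -3.3], [-0.9, 0.7]]
  freez [ 0.5576 -0.1246  0.3684 -0.0071]
```

View pics/w1fit.png

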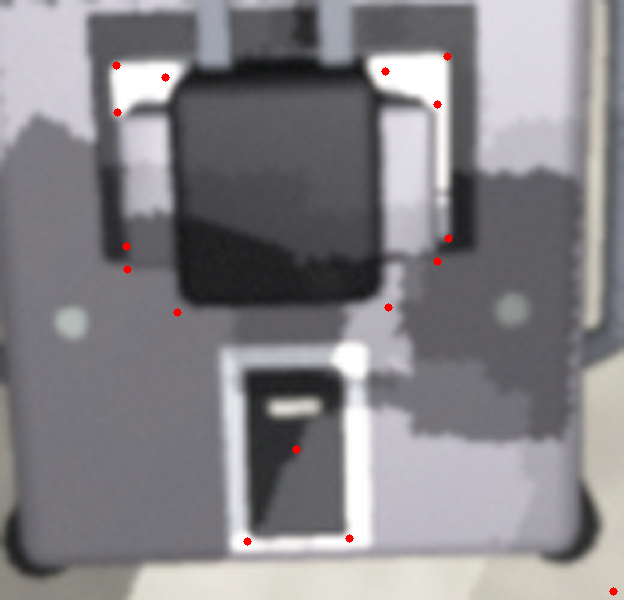

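Run:
```python
from h import *
print(goal([.5588,-.124,.366],[0,0,.26]))
print(goal([.5588,-.124,.366],[0,0,.187]))
```

```text
(array([ 9.88,  2.82, -0.56]), array([-0.0183,  0.0005,  0.0002]))
(array([17.18,  2.82, -0.57]), array([-0.0183,  0.0005,  0.0002]))
```

```bash
python3 -m handwheel '[[0,2.8,-0.55,-0.018,0,0,8.81],[2,2.8,-0.55,-0.018,0,0,8.81],[5,2.8,-0.55,-0.018,0,0,8.81],[8,2.8,-0.55,-0.018,0,0,8.81],[9.9,2.8,-0.55,-0.018,0,0,8.81],[9.9,2.8,-0.55,-0.018,0,0,8.81],[9.9,2.8,-0.55,-0.018,0,0,8.81],[9.9,2.8,-0.55,-0.018,0,0,8.81]]';  python3 - <<'E'
from h import *
print(goal([.5588,-.124,.366],[0,0,.187]))
c,s=wrist();cv2.imwrite("pics/wrist2.png",c["frame"][:,:,::-1])
cv2.imwrite("pics/side2.png",cv2.resize(camera("side")["frame"][90:250,280:480,::-1],None,fx=4,fy=3.75))
E
```

```text
time: 3.05
eef_pos: [0.56, -0.1231, 0.2612]
orientation: [0.401, 0.582, -0.4, 0.584]
wrist_force: [0.4, 0.5, -0.6]
grip_width: 0.0882
(array([ 7.42, -0.16,  0.03]), array([ 0.0014,  0.0013, -0.0021]))
```

View pics/wrist2.png

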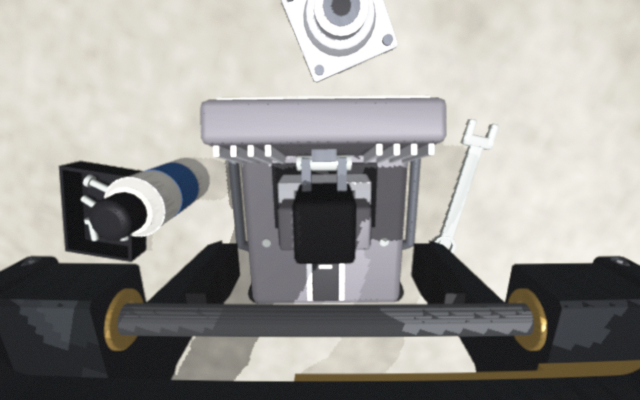

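View pics/side2.png

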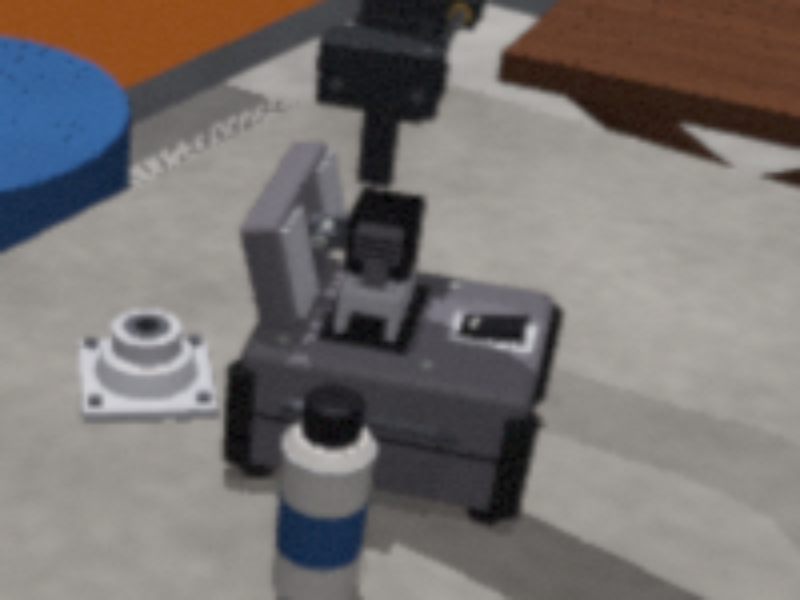

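The neck is centred at column 324.5 (cx 325) and the buttons run from 277 to 374, so the jaws straddle it evenly. I'll descend, watching the force.

```bash
python3 -m handwheel '[[2,-0.15,0,0,0,0,8.81],[4,-0.15,0,0,0,0,8.81],[5,-0.15,0,0,0,0,8.81],[6,-0.15,0,0,0,0,8.81],[7.3,-0.15,0,0,0,0,8.81],[7.3,-0.15,0,0,0,0,8.81],[7.3,-0.15,0,0,0,0,8.81]]';  python3 - <<'E'
from h import *
print(goal([.5588,-.124,.366],[0,0,.187]))
c,s=wrist();cv2.imwrite("pics/wrist3.png",c["frame"][:,:,::-1])
cv2.imwrite("pics/side3.png",cv2.resize(camera("side")["frame"][90:250,280:480,::-1],None,fx=4,fy=3.75))
E
```

```text
time: 3.85
eef_pos: [0.5579, -0.1233, 0.1868]
orientation: [0.4, 0.583, -0.4, 0.583]
wrist_force: [-0.3, -0.1, 0.9]
grip_width: 0.0881
(array([-0.02,  0.06,  0.1 ]), array([ 0.0019, -0.0001,  0.    ]))
```

View pics/wrist3.png

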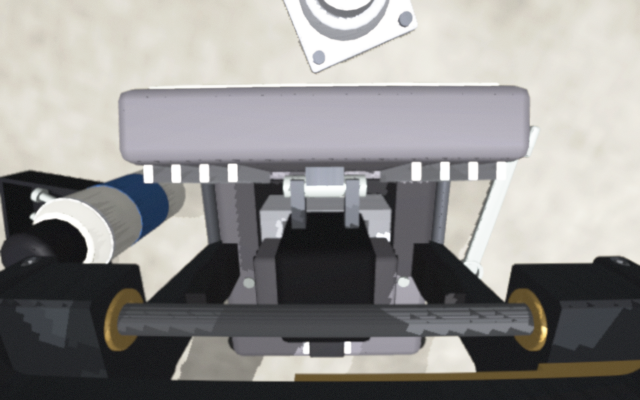

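View pics/side3.png

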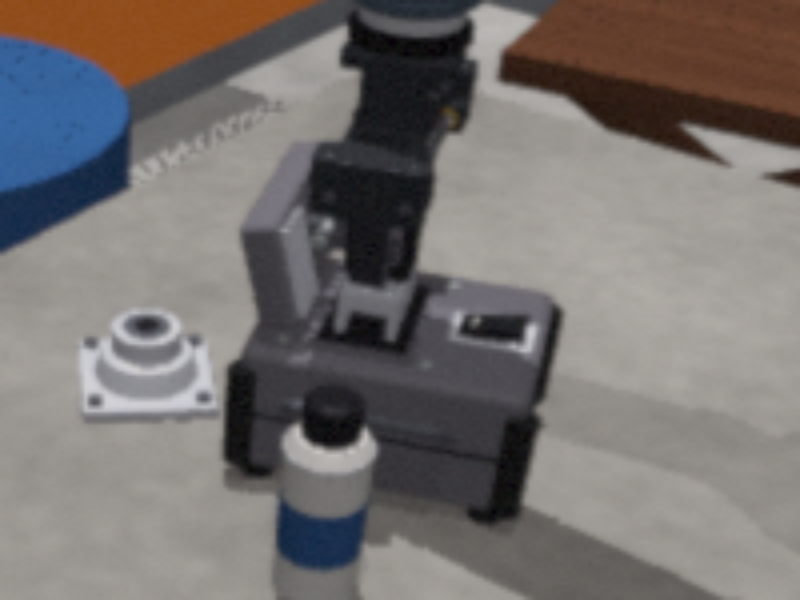

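The jaws straddle the buttons (columns 257–397, centred on 327) and there is no contact force. I'll close in stages.

```bash
python3 -m handwheel '[[0,0,0,0,0,0,6.6],[0,0,0,0,0,0,6.2],[0,0,0,0,0,0,5.8],[0,0,0,0,0,0,5.4]]' 35; python3 -m handwheel '[[0,0,0,0,0,0,5.0],[0,0,0,0,0,0,4.6],[0,0,0,0,0,0,4.0],[0,0,0,0,0,0,4.0],[0,0,0,0,0,0,4.0]]' 35
```

```text
time: 4.35
eef_pos: [0.5578, -0.1234, 0.1868]
orientation: [0.4, 0.583, -0.4, 0.583]
wrist_force: [-0.2, 0.1, 1.5]
grip_width: 0.0586
time: 4.85
eef_pos: [0.5578, -0.1234, 0.1868]
orientation: [0.4, 0.583, -0.4, 0.583]
wrist_force: [-0.5, -0.4, 1.4]
grip_width: 0.0431
```

```bash
python3 -m handwheel '[[-0.3,0,0,0,0,0,4.0],[-0.6,0,0,0,0,0,4.0],[-1,0,0,0,0,0,4.0],[-1.5,0,0,0,0,0,4.0],[-1.5,0,0,0,0,0,4.0]]'
python3 - <<'E'
from h import *
cv2.imwrite("pics/side4.png",cv2.resize(camera("side")["frame"][90:250,280:480,::-1],None,fx=4,fy=3.75))
E
```

```text
time: 5.35
eef_pos: [0.5578, -0.1234, 0.2015]
orientation: [0.4, 0.583, -0.4, 0.583]
wrist_force: [2.9, -0.8, -5.2]
grip_width: 0.0434
```

View pics/side4.png

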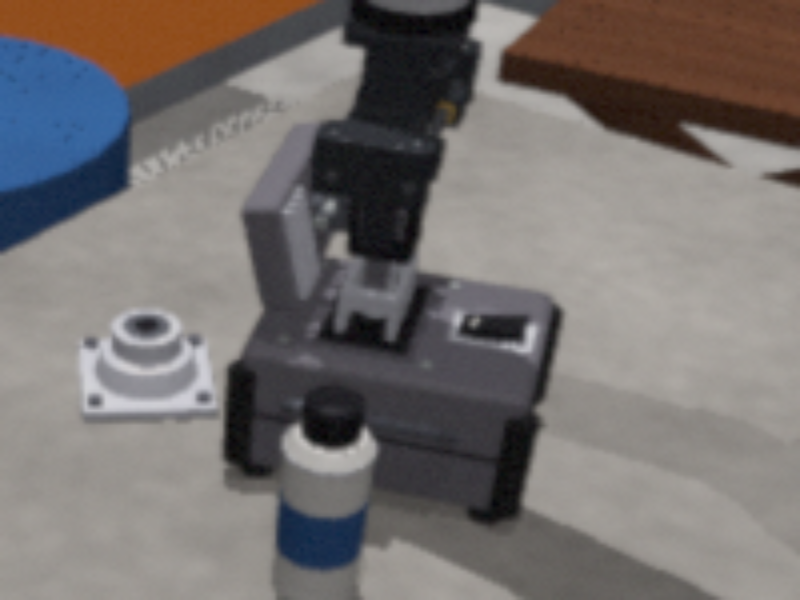

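The head rises with the gripper (the panel top moved from row 143 to 122) and the load is about 6.5 N. I'll keep drawing it up.

```bash
python3 -m handwheel '[[-1,0,0,0,0,0,4.0],[-2,0,0,0,0,0,4.0],[-3,0,0,0,0,0,4.0],[-4,0,0,0,0,0,4.0],[-5,0,0,0,0,0,4.0],[-6,0,0,0,0,0,4.0],[-7,0,0,0,0,0,4.0],[-8,0,0,0,0,0,4.0],[-8.5,0,0,0,0,0,4.0],[-8.5,0,0,0,0,0,4.0]]';  python3 -m handwheel '[[-0.2,0,0,0,0,0,4.0],[-0.4,0,0,0,0,0,4.0],[-0.6,0,0,0,0,0,4.0],[-0.6,0,0,0,0,0,4.0]]'
python3 - <<'E'
from h import *
cv2.imwrite("pics/side5.png",cv2.resize(camera("side")["frame"][70:230,280:480,::-1],None,fx=4,fy=3.75))
E
```

```text
time: 6.4
eef_pos: [0.5578, -0.1234, 0.287]
orientation: [0.4, 0.583, -0.4, 0.583]
wrist_force: [2.1, -1.1, -2.7]
grip_width: 0.0434
time: 6.8
eef_pos: [0.5577, -0.1234, 0.2926]
orientation: [0.4, 0.583, -0.4, 0.583]
wrist_force: [2.8, -1.7, -6.1]
grip_width: 0.0433
```

View pics/side5.png

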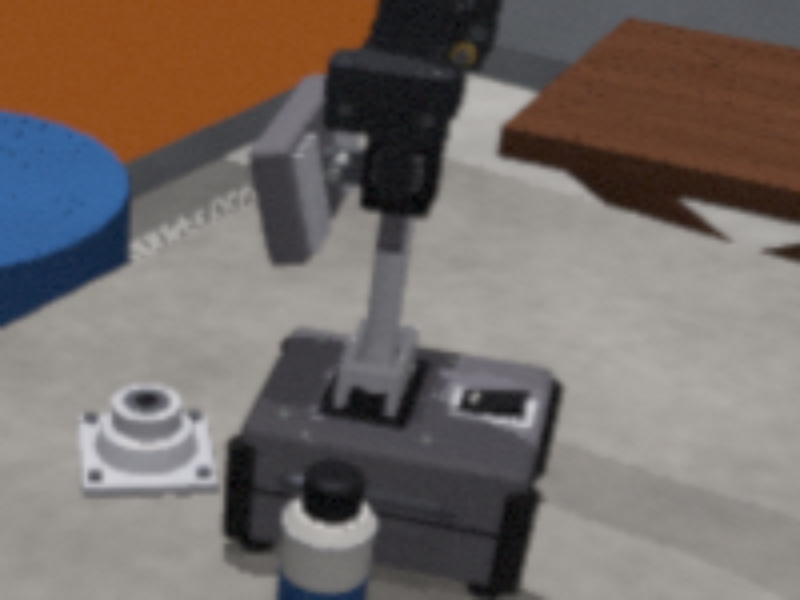

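```bash
python3 -m handwheel '[[-0.1,0,0,0,0,0,4.0],[-0.15,0,0,0,0,0,4.0],[-0.15,0,0,0,0,0,4.0]]'; python3 -m handwheel '[[0.1,0,0,0,0,0,4.0],[0.3,0,0,0,0,0,4.0],[0.45,0,0,0,0,0,4.0],[0.45,0,0,0,0,0,4.0]]'; python3 -m handwheel '[[0.08,0,0,0,0,0,4.0],[0.08,0,0,0,0,0,4.0]]'
```

```text
time: 7.15
eef_pos: [0.5578, -0.1234, 0.2942]
orientation: [0.4, 0.583, -0.4, 0.583]
wrist_force: [4.2, -1.7, -7.1]
grip_width: 0.0435
time: 7.55
eef_pos: [0.5578, -0.1234, 0.2897]
orientation: [0.4, 0.583, -0.4, 0.583]
wrist_force: [3.1, -1.6, -5.0]
grip_width: 0.0431
time: 7.75
eef_pos: [0.5578, -0.1234, 0.2894]
orientation: [0.4, 0.583, -0.4, 0.583]
wrist_force: [0.4, -2.0, 1.4]
grip_width: 0.0432
```

The load left the gripper at TCP z 0.2894, about 0.1026 m up, so the mast is resting on the pin. I'll let go.

```bash
python3 -m handwheel '[[0,0,0,0,0,0,4.8],[0,0,0,0,0,0,5.6],[0,0,0,0,0,0,6.4],[0,0,0,0,0,0,7.4],[0,0,0,0,0,0,8.8],[0,0,0,0,0,0,8.8],[0,0,0,0,0,0,8.8],[0,0,0,0,0,0,8.8]]'; python3 -m handwheel '[[-3,0,0,0,0,0,8.8],[-6,0,0,0,0,0,8.8],[-9,0,0,0,0,0,8.8],[-9,0,0,0,0,0,8.8],[-9,0,0,0,0,0,8.8]]'
python3 - <<'E'
from h import *
cv2.imwrite("pics/side6.png",cv2.resize(camera("side")["frame"][70:230,280:480,::-1],None,fx=4,fy=3.75))
c,s=wrist();cv2.imwrite("pics/wrist6.png",c["frame"][:,:,::-1])
E
```

```text
time: 8.55
eef_pos: [0.5577, -0.1232, 0.2888]
orientation: [0.4, 0.583, -0.4, 0.583]
wrist_force: [-0.8, -0.5, 0.2]
grip_width: 0.0878
time: 9.05
eef_pos: [0.5579, -0.1233, 0.3791]
orientation: [0.4, 0.583, -0.4, 0.583]
wrist_force: [0.0, -0.7, -1.9]
grip_width: 0.088
```

View pics/side6.png

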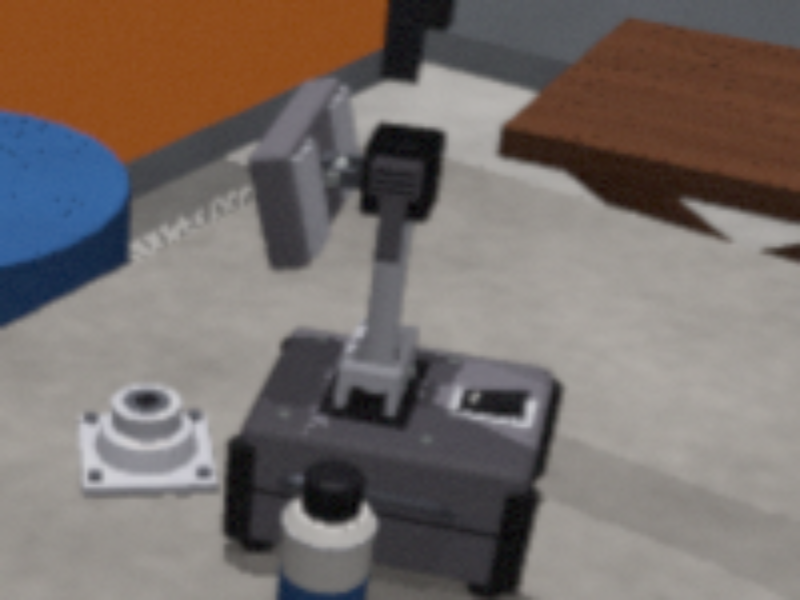

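View pics/wrist6.png

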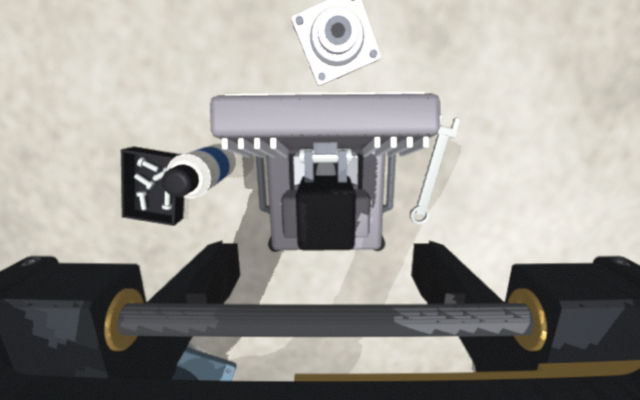

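The mast stays up by itself after release (neck at side (403,165)). The wrist camera is on the lamp's +x side, so at the rocker it would hit the raised neck. I'll turn the tool half a turn first.

Run:
```python
from h import *
s=read_state();print(s['joints'].round(3))
p=[.5588,-.124,.366];print(goal(p,[-.095,0,.38]))
```

```text
[ 0.408  0.318 -0.348  1.584  0.112  1.261 -1.161]
(array([-0.22, -9.37,  0.11]), array([ 0.0018, -0.001 ,  0.0019]))
```

```bash
python3 -m handwheel '[[0,-4,0,-0.14,0,0,6],[0,-8,0,-0.28,0,0,5],[0,-9.4,0,-0.42,0,0,4],[0,-9.4,0,-0.56,0,0,3],[0,-9.4,0,-0.7,0,0,2],[0,-9.4,0,-0.84,0,0,1],[0,-9.4,0,-0.98,0,0,0],[0,-9.4,0,-1.12,0,0,0],[0,-9.4,0,-1.26,0,0,0],[0,-9.4,0,-1.4,0,0,0]]' 20; python3 -m handwheel '[[0,0,0,-0.14,0,0,0],[0,0,0,-0.28,0,0,0],[0,0,0,-0.42,0,0,0],[0,0,0,-0.56,0,0,0],[0,0,0,-0.7,0,0,0],[0,0,0,-0.84,0,0,0],[0,0,0,-0.98,0,0,0],[0,0,0,-1.12,0,0,0],[0,0,0,-1.26,0,0,0],[0,0,0,-1.4,0,0,0]]'; sed -i 's/Rg=np.c_\[\[0,0,-1\],X,-Y\]/Rg=np.c_[[0,0,-1],-X,Y]/' h.py;python3 - <<'E'
from h import *
s=read_state();print(s['joints'].round(3))
p=[.5588,-.124,.366];print(goal(p,[-.095,0,.25]))
E
```

```text
time: 10.15
eef_pos: [0.4694, -0.157, 0.3776]
orientation: [-0.071, 0.704, 0.072, 0.703]
wrist_force: [-0.7, -0.1, 0.8]
grip_width: 0.0101
time: 11.15
eef_pos: [0.4694, -0.157, 0.3776]
orientation: [-0.507, 0.492, 0.509, 0.492]
wrist_force: [-0.5, -0.0, -0.4]
grip_width: 0.0007
[ 0.806  0.211 -0.665  1.751  0.137  1.229  1.708]
(array([12.76, -0.1 , -0.11]), array([-0.3339,  0.0014, -0.002 ]))
```

```bash
python3 -m handwheel '[[0,-0.1,-0.1,-0.14,0,0,0],[0,-0.1,-0.1,-0.28,0,0,0],[0,-0.1,-0.1,-0.334,0,0,0],[3,-0.1,-0.1,-0.334,0,0,0],[7,-0.1,-0.1,-0.334,0,0,0],[10,-0.1,-0.1,-0.334,0,0,0],[12.7,-0.1,-0.1,-0.334,0,0,0],[12.7,-0.1,-0.1,-0.334,0,0,0],[12.7,-0.1,-0.1,-0.334,0,0,0]]'
python3 - <<'E'
from h import *
s=read_state();print(s['joints'].round(3))
p=[.5588,-.124,.366];print(goal(p,[-.095,0,.15]))
cv2.imwrite("pics/side7.png",cv2.resize(camera("side")["frame"][70:230,280:480,::-1],None,fx=4,fy=3.75))
c,s=wrist();cv2.imwrite("pics/wrist7.png",c["frame"][:,:,::-1])
E
```

```text
time: 12.05
eef_pos: [0.4708, -0.1578, 0.2517]
orientation: [-0.581, 0.402, 0.582, 0.402]
wrist_force: [-0.1, 0.4, 0.6]
grip_width: 0.0003
[ 0.788  0.358 -0.675  1.909  0.268  0.967  1.921]
(array([ 1.017e+01,  6.000e-02, -1.000e-02]), array([-0.0053,  0.0014, -0.0009]))
```

View pics/side7.png

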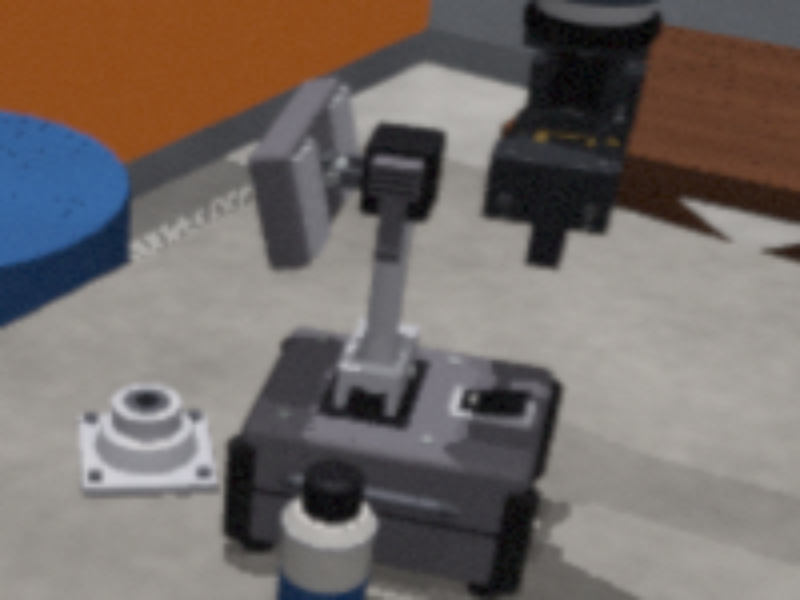

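View pics/wrist7.png

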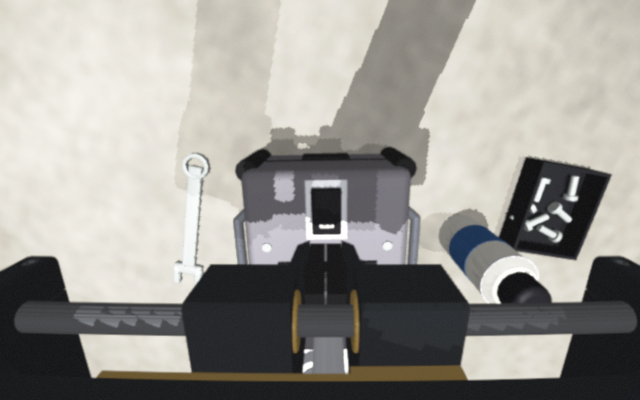

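```bash
python3 - <<'E'
from h import *
c,s=wrist()
print(proj(c,lamp2w([.5588,-.124,.366],[[-.102,.013,.126],[-.102,-.013,.126],[-.058,.013,.116],[-.058,-.013,.116]])).round(1))
E
python3 -m handwheel '[[2,0,0,0,0,0,0],[4,0,0,0,0,0,0],[6,0,0,0,0,0,0],[8,0,0,0,0,0,0],[9.5,0,0,0,0,0,0],[9.5,0,0,0,0,0,0]]'
python3 - <<'E'
from h import *
p=[.5588,-.124,.366];print(goal(p,[-.095,0,.139]))
cv2.imwrite("pics/side8.png",cv2.resize(camera("side")["frame"][70:230,280:480,::-1],None,fx=4,fy=3.75))
c,s=wrist();cv2.imwrite("pics/wrist8.png",c["frame"][:,:,::-1])
E
```

```text
[[342.5 187.5]
 [311.2 187.7]
 [341.5 232.2]
 [312.6 232.4]]
time: 12.8
eef_pos: [0.4704, -0.1581, 0.156]
orientation: [-0.581, 0.403, 0.582, 0.402]
wrist_force: [0.5, -1.1, 0.3]
grip_width: 0.0007
(array([1.7 , 0.03, 0.02]), array([-0.0059,  0.0012, -0.0015]))
```

View pics/side8.png

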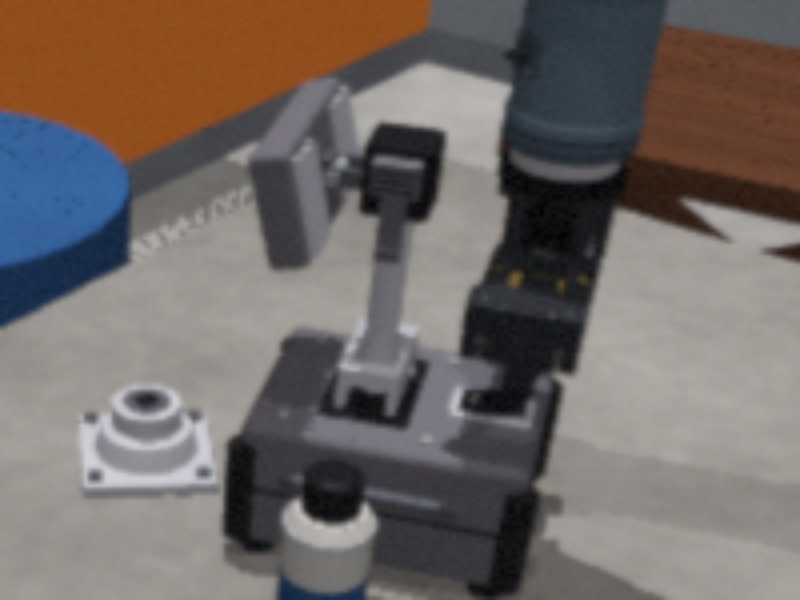

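View pics/wrist8.png

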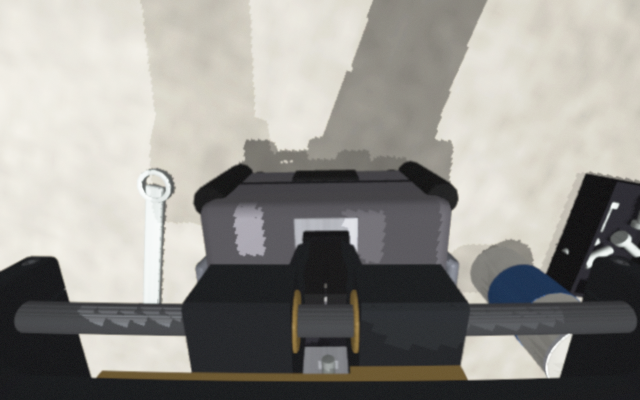

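The projected rocker corners match the picture (rows 187–232, columns 311–342), and the fingertips are just above the raised end. Now I'll press down in small steps.

```bash
python3 -m handwheel '[[0.6,0,0,0,0,0,0],[0.9,0,0,0,0,0,0],[1.2,0,0,0,0,0,0],[1.2,0,0,0,0,0,0]]'; python3 -m handwheel '[[0.15,0,0,0,0,0,0],[0.3,0,0,0,0,0,0],[0.45,0,0,0,0,0,0],[0.45,0,0,0,0,0,0]]'
```

```text
time: 13.3
eef_pos: [0.471, -0.1583, 0.1448]
orientation: [-0.581, 0.402, 0.581, 0.402]
wrist_force: [0.1, 0.1, -0.2]
grip_width: 0.0005
time: 13.7
eef_pos: [0.4703, -0.1586, 0.1405]
orientation: [-0.581, 0.403, 0.582, 0.402]
wrist_force: [-3.7, -2.0, 7.4]
grip_width: 0.0003
```

```bash
python3 -m handwheel '[[0.1,0,0,0,0,0,0],[0.1,0,0,0,0,0,0]]'; python3 -m handwheel '[[0.1,0,0,0,0,0,0],[0.1,0,0,0,0,0,0]]'
```

```text
time: 13.9
eef_pos: [0.4701, -0.1587, 0.1399]
orientation: [-0.581, 0.403, 0.582, 0.402]
wrist_force: [-6.8, -1.8, 13.6]
grip_width: 0.0007
time: 14.1
eef_pos: [0.4702, -0.1587, 0.1397]
orientation: [-0.581, 0.404, 0.582, 0.401]
wrist_force: [-10.3, -1.2, 22.6]
grip_width: 0.0004
```

The force rises sharply with the tip at about 0.1227 m, so the rocker is at its stop. I'll withdraw and look.

```bash
python3 -m handwheel '[[-1,0,0,0,0,0,0],[-4,0,0,0,0,0,0],[-8,0,0,0,0,0,0],[-12,0,0,0,0,0,0],[-15,0,0,0,0,0,0],[-15,-0,0,0,0,0,0],[-15,0,0,0,0,0,0]]'
python3 - <<'E'
from h import *
cv2.imwrite("pics/side9.png",cv2.resize(camera("side")["frame"][70:230,280:480,::-1],None,fx=4,fy=3.75))
c,s=wrist();cv2.imwrite("pics/wrist9.png",c["frame"][:,:,::-1])
cv2.imwrite("pics/wrist9z.png",cv2.resize(c["frame"][120:260,240:420,::-1],None,fx=4,fy=4,interpolation=cv2.INTER_CUBIC))
E
```

```text
time: 14.8
eef_pos: [0.4714, -0.1581, 0.2887]
orientation: [0.582, -0.402, -0.581, -0.402]
wrist_force: [-0.2, 0.5, -1.2]
grip_width: 0.0008
```

View pics/side9.png

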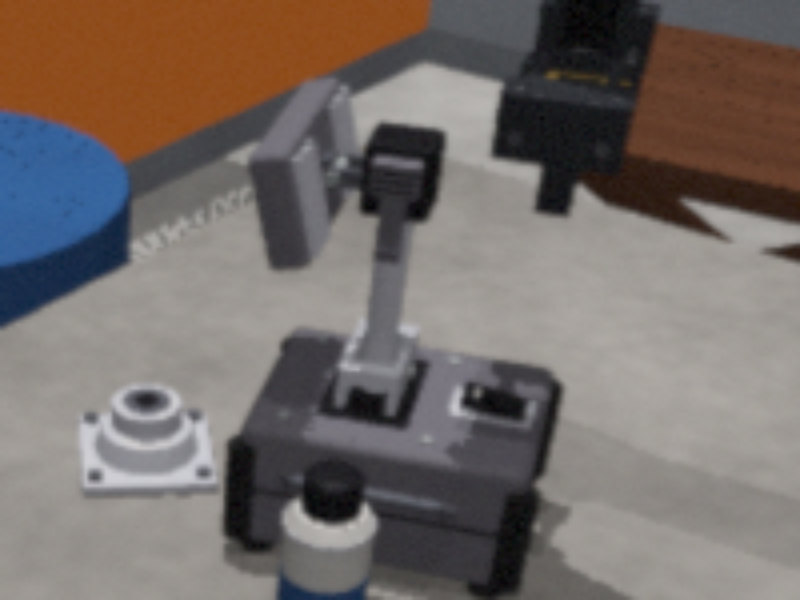

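View pics/wrist9z.png

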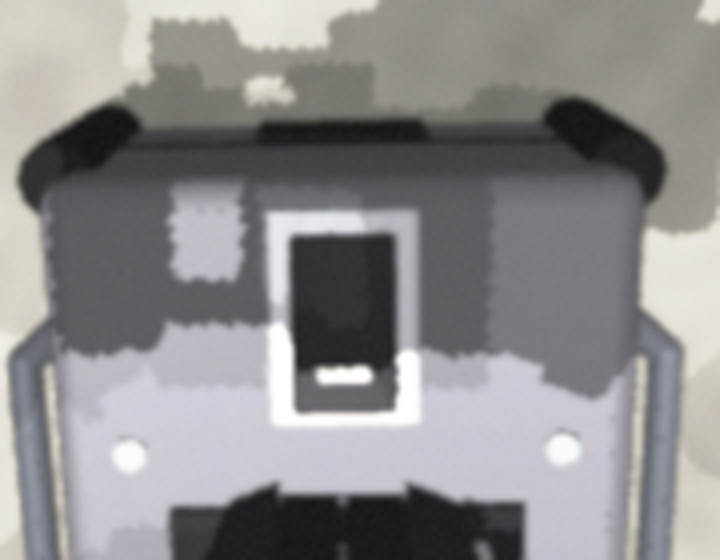

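Run:
```python
from h import *
c,s=wrist();im=cv2.resize(c["frame"][185:230,300:352,::-1],None,fx=12,fy=12,interpolation=cv2.INTER_CUBIC)
sd=camera("side");t=camera("top");o=cv2.imread("pics/side0.png")
a=[cv2.resize(x[180:200,380:420],None,fx=16,fy=16,interpolation=cv2.INTER_CUBIC) for x in (o,sd["frame"][:,:,::-1])]
p=[.5588,-.124,.366]
for ang,col in((-.2,(0,255,0)),(.2,(0,0,255)),(0.1,(255,0,0))):
    L=[[-.08+d*np.cos(ang),y,.1244+d*np.sin(ang)] for d in(-.022,.022) for y in(-.013,.013)]
    for u in proj(c,lamp2w(p,L)): cv2.circle(im,tuple(int(v) for v in (u-[300,185]+.5)*12-.5),4,col,-1)
    for u in proj(sd,lamp2w(p,L)):
      for i in a: cv2.circle(i,tuple(int(v) for v in (u-[380,180]+.5)*16-.5),4,col,-1)
cv2.imwrite("pics/rk.png",im);cv2.imwrite("pics/rks.png",np.vstack([a[0][:295],a[1][:300]]))
cv2.imwrite("pics/top9.png",t["frame"][130:290,270:480,::-1].repeat(3,0).repeat(3,1))
```

```text
(no output)
```

View pics/rk.png

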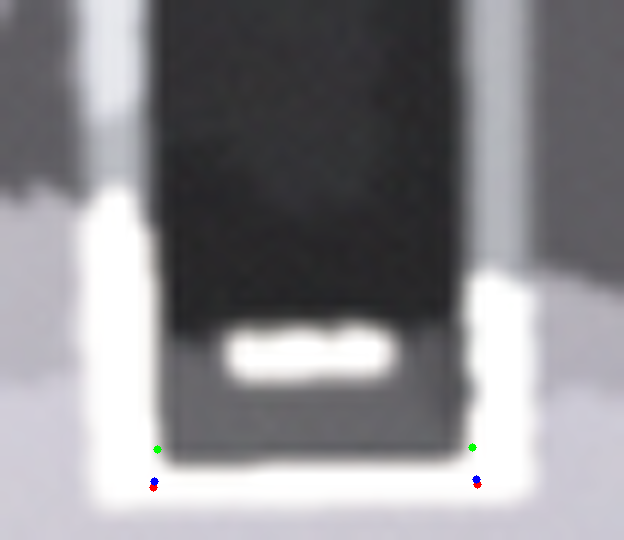

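View pics/rks.png

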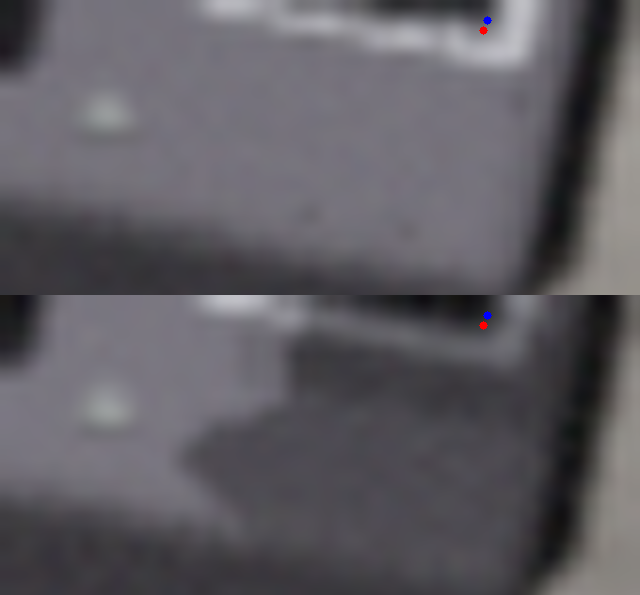

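View pics/top9.png

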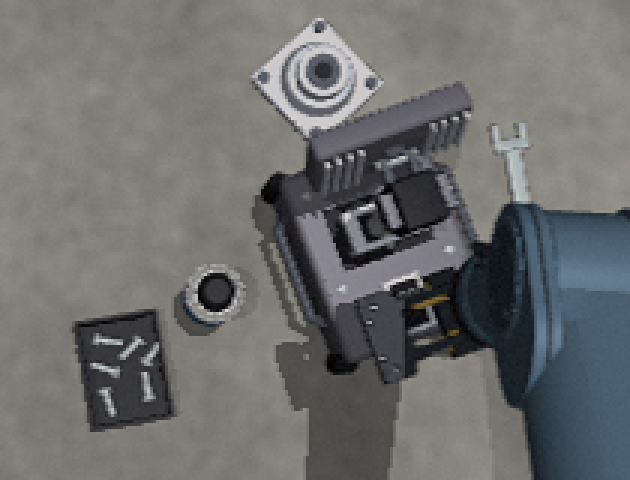

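```bash
python3 -m handwheel '[[-3,3,0,0,0,0,0],[-6,6,0,0,0,0,0],[-8,9,0,0,0,0,0],[-8,12,0,0,0,0,0],[-8,12,0,0,0,0,0],[-8,12,0,0,0,0,0]]'
python3 - <<'E'
from h import *
sd=camera("side");o=cv2.imread("pics/side0.png")
a=[cv2.resize(x[166:186,384:424],None,fx=15,fy=14,interpolation=cv2.INTER_CUBIC) for x in (o,sd["frame"][:,:,::-1])]
cv2.imwrite("pics/rks2.png",np.vstack(a))
c,s=wrist();cv2.imwrite("pics/wrist10.png",cv2.resize(c["frame"][:,:,::-1],(800,500)))
E
```

```text
time: 15.65
eef_pos: [0.3586, -0.2004, 0.3681]
orientation: [-0.581, 0.403, 0.581, 0.403]
wrist_force: [-0.2, 0.4, 0.0]
grip_width: 0.0006
```

View pics/rks2.png

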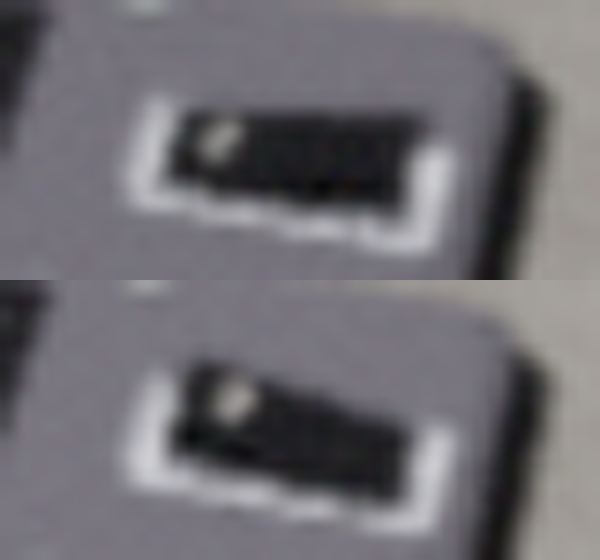

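View pics/wrist10.png

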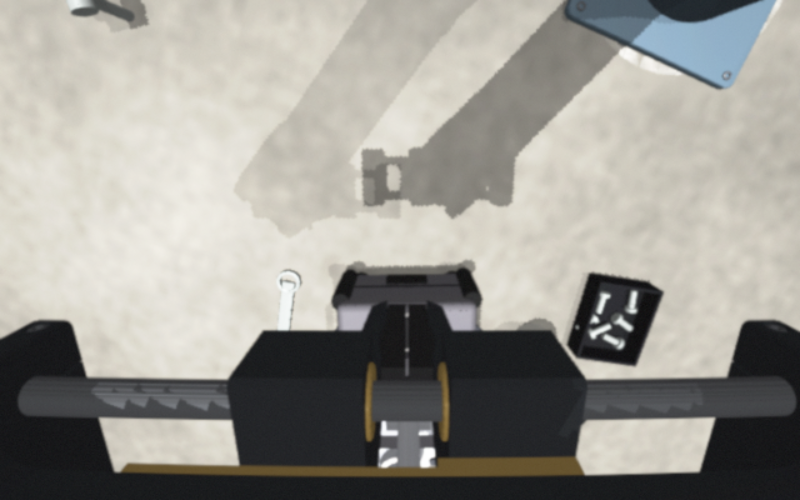

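The rocker has tipped over: in the side view its +x end is now raised (35 px up in the zoom) and its -x end is down. My last press sat close to the hinge, so I'll press once more further out to make sure it is fully home.

Run:
```python
from h import *
p=[.5588,-.124,.366];print(goal(p,[-.101,0,.20]),goal(p,[-.101,0,.145]))
```

```text
(array([ 16.8 , -11.22,  -0.03]), array([-0.0044,  0.001 ,  0.0002])) (array([ 22.3 , -11.22,  -0.03]), array([-0.0044,  0.001 ,  0.0002]))
```

```bash
python3 -m handwheel '[[2,-3,0,0,0,0,0],[4,-7,0,0,0,0,0],[7,-11.2,0,0,0,0,0],[11,-11.2,0,0,0,0,0],[15,-11.2,0,0,0,0,0],[18,-11.2,0,0,0,0,0],[20.5,-11.2,0,0,0,0,0],[22.3,-11.2,0,0,0,0,0],[22.3,-11.2,0,0,0,0,0],[22.3,-11.2,0,0,0,0,0]]'; python3 -m handwheel '[[0.2,0,0,0,0,0,0],[0.35,0,0,0,0,0,0],[0.35,0,0,0,0,0,0]]';python3 -m handwheel '[[0.15,0,0,0,0,0,0],[0.15,0,0,0,0,0,0]]'
```

```text
time: 16.75
eef_pos: [0.4642, -0.1599, 0.1453]
orientation: [-0.581, 0.402, 0.582, 0.402]
wrist_force: [0.1, -0.1, 0.6]
grip_width: 0.0006
time: 17.05
eef_pos: [0.4639, -0.1611, 0.1424]
orientation: [0.582, -0.402, -0.581, -0.402]
wrist_force: [0.1, -0.1, -0.2]
grip_width: 0.0005
time: 17.25
eef_pos: [0.4636, -0.161, 0.1405]
orientation: [0.582, -0.402, -0.581, -0.402]
wrist_force: [-0.1, -0.6, 0.1]
grip_width: 0.0006
```

```bash
python3 -m handwheel '[[0.1,0,0,0,0,0,0],[0.1,0,0,0,0,0,0]]'; python3 -m handwheel '[[0.1,0,0,0,0,0,0],[0.1,0,0,0,0,0,0]]'
```

```text
time: 17.45
eef_pos: [0.4635, -0.1609, 0.1393]
orientation: [-0.581, 0.402, 0.581, 0.402]
wrist_force: [0.4, 0.1, -0.3]
grip_width: 0.0006
time: 17.65
eef_pos: [0.4637, -0.1609, 0.1388]
orientation: [0.582, -0.402, -0.581, -0.402]
wrist_force: [-2.4, 0.6, 6.0]
grip_width: 0.0004
```

```bash
python3 -m handwheel '[[0.1,0,0,0,0,0,0],[0.1,0,0,0,0,0,0]]'; python3 -m handwheel '[[-1,0,0,0,0,0,0],[-5,0,0,0,0,0,0],[-10,0,0,0,0,0,0],[-15,0,0,0,0,0,0],[-19,3,0,0,0,0,0],[-23,7,0,0,0,0,0],[-23,12,0,0,0,0,0],[-23,12,0,0,0,0,0],[-23,12,0,0,0,0,0]]'
python3 - <<'E'
from h import *
sd=camera("side");cv2.imwrite("pics/side11.png",sd["frame"][:,:,::-1])
t=camera("top");cv2.imwrite("pics/top11.png",t["frame"][:,:,::-1])
cv2.imwrite("pics/col.png",cv2.resize(sd["frame"][75:195,350:430,::-1],None,fx=5,fy=5,interpolation=cv2.INTER_CUBIC))
# lamp panel lit? + bystander difference
o=cv2.imread("pics/top0.png").astype(int);n=t["frame"][:,:,::-1].astype(int)
for k,(x,y) in dict(housing=(376,154),can=(341,229),tray=(311,253),wrench=(443,198)).items():
    d=abs(o-n)[y-25:y+25,x-12:x+12].max(2);print(k,d.mean().round(1),(d>40).mean().round(3))
E
```

```text
time: 17.85
eef_pos: [0.4637, -0.161, 0.1385]
orientation: [0.582, -0.403, -0.581, -0.402]
wrist_force: [-5.2, -0.1, 14.2]
grip_width: 0.0003
time: 18.75
eef_pos: [0.3504, -0.2039, 0.3677]
orientation: [0.581, -0.404, -0.581, -0.403]
wrist_force: [0.1, 0.3, -0.4]
grip_width: 0.0005
housing 10.7 0.023
can 7.0 0.0
tray 5.8 0.0
wrench 8.2 0.0
```

View pics/side11.png

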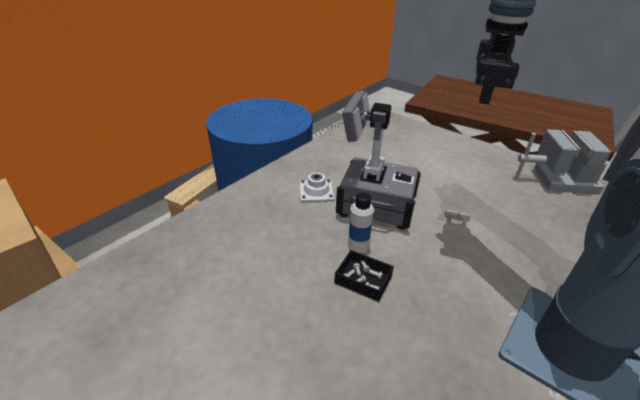

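View pics/col.png

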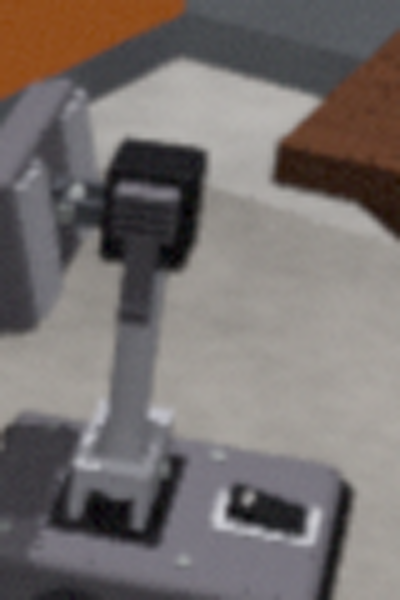

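View pics/top11.png

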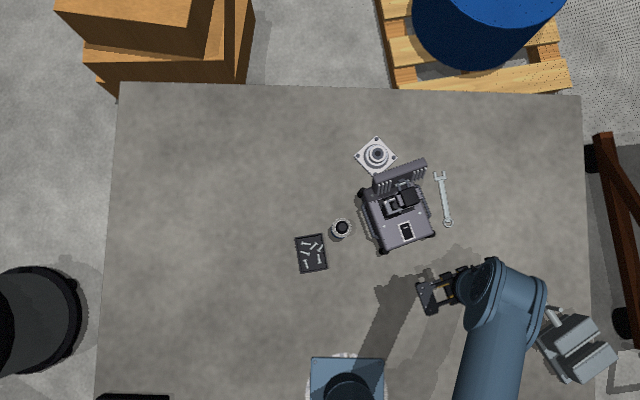

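```bash
python3 -c "
from station import job_done;print(job_done())"
```

```text
the job is handed in; nothing more can be done
None
```

The work light is ready: the mast is up and standing by itself, and the lamp's rocker is switched on. I handed the job in at about 19 s.

- **Mast:** I squeezed both catch buttons (opening 43 mm, so fully in) and drew the head up about 107 mm. On easing it down, the load left the gripper at about 0.103 m, where the mast should rest on its lock pin. I then let go. It was still up in the pictures 10 s later. The pin itself was not visible in any picture.
- **Rocker:** I pressed the raised end down, and the side view shows it tipped over with the +x end now up. That first press sat near the hinge, so I pressed again further out. It met a firm stop at 122 mm, the expected "on" height. I saw no change in light from the lamp, so "on" rests on the rocker's position.
- **Other things on the bench:** the before and after top views show the can, tray and wrench unchanged. The housing region showed a small difference (2% of pixels), which I put down to the raised panel's edge; the housing looks to be where it was.
- **Forces and contact:** the highest reading at the end of a move was about 25 N. The arm ended clear of everything.

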